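# Set the board tester to 4 and hold it on the ringed test pad

## Task

With the cordless board tester still standing in its stand, turn the dial on its top clockwise to mark 4, the fourth of its five ticks. Then lift the tester out of the stand and hold it square to the sloping circuit board with its spring tip on the round pad inside the white ring, pressing lightly so that the tip is pushed about halfway in, and finish while still holding it there. Be gentle with the board and leave everything else on the bench alone.

Things in the scene. Friction and masses are not known exactly. Their poses are not given: they have to be found in the camera images.
- tester: cordless tester, loose, about 0.2 kg, upright in the stand at the start. Origin: end of its tip when fully out; z up the tool. Upward from there: brass tip 6 mm across, round-ended (z 0 to 20 mm), steel shaft to 16 mm across (z 20 to 58), grey square head 40 x 40 mm, flat sides along x and y (z 58 to 123), on top a black dial (to z 145, within the head's outline)
- head_grip (a point): point on the tester's axis at z 103 mm, 20 mm below the head's top face: a good TCP place for gripping the head across two facing flat sides from above, fingers either side of the dial
- dial (a joint): dial angle (rad), growing clockwise seen from above: mark 1 at 0, 2 at 0.4, 3 at 0.8, 4 at 1.2, 5 at 1.6 (end stops 0 and 1.6). Starts between 0 and 0.7. Turns with friction (0.03 N m), no clicks, stays where left
- dial_grip (a point): centre of the top of the dial's bar, on the axis, 22 mm above the head's top face. Bar 24 mm long, 12 wide, 19 high, on a disc 3 mm thick; a small nose at its foot and a white line on top show its pointing end. Marks: five black ticks on the head's top face, 1 to 5 clockwise; mark 3 lies towards the tester's +x, mark 1 0.8 rad anticlockwise of it, mark 4 0.4 rad clockwise of it
- tip (a joint): how far the spring tip is pushed into the tester (m): 0 out, 0.012 bottomed. The spring takes 1.0 N to start and 0.3 N more per mm: 2.8 N halfway, 4.6 N at the stop
- tip_end (a point): the rounded end of the tester's tip; it moves with the tip
- stand: fixed aluminium square cup on a dark 96 x 96 mm foot; origin at the centre of its underside. Cup 56 mm square outside, 43 inside, rim at 86 mm; the head sits 16 mm deep in it on a ledge at 70 mm and can turn only a few degrees; 49 mm of head stays free above the rim. The way out is straight up: 75 mm clears the tip
- board: green circuit board, 144 x 104 mm, in fixed aluminium edge strips (3 mm proud) on a fixed dark cradle. It slopes 15 degrees; origin: centre of its upper face, 53.5 mm above the bench; x up the slope, y level, z normal to it, leaning to its low (-x) side. Parts on it are up to 11 mm high, none within 25 mm of the pad
- pad (a point): centre of the round bare-metal pad, 14 mm across, flat with the board, inside a white ring 24 mm across; at x +20, y +18 mm in the board's frame. The other, unringed pads are square (8 mm) or tiny round (6 mm)
- jar: bystander, loose, to be left alone: glass jar with black lid, 52 mm across, 55 mm tall
- screwdriver: bystander, loose, to be left alone: black-handled screwdriver, 170 mm long, lying down
- spool: bystander, loose, to be left alone: white spool with two flanges, 56 mm across, 46 mm tall
- brush: bystander, loose, to be left alone: green-handled brush, 160 mm long, lying down
- bin: bystander, loose, to be left alone: blue open parts bin, 140 x 100 x 60 mm
- flask: bystander, loose, to be left alone: small clear bottle, 40 mm across, 100 mm tall
- eyepiece: bystander, loose, to be left alone: black upright cylinder (microscope eyepiece), 32 mm across, 45 mm tall
There are look-alikes about, which are no part of the job. What is shaped like the part that bears board but brown is not meant. What is shaped like the tester but purple is not meant.

How it is judged:
By the outcome, as a careful person would: the job done as asked, in the order asked, and still so for the second after the job is handed in, while the arm keeps its last pose, push and grip.
It also fails if it takes over 48 s, if anything falls off the work surface, if the arm or the gripper's body presses on something with over 40 N, if the wrist force passes 120 N, or if a joint passes its speed limit or range.

## Robot

A 6-joint arm with a two-finger parallel gripper is mounted at the origin on the work surface. World frame = base frame: x ahead of the robot, y to its left, z up, the work surface at z = 0. Lengths are in mm, angles in rad, forces in N, time in s.
With the tool pointing down it reaches from about 200 to 875 mm from the base axis. Payload 3.4 kg.
Tool frame: the origin (TCP) lies between the finger pads, 19 mm behind the fingertips; this is the grasp point; x points along the fingers, y is the direction in which the jaws open and shut, and the axes are right-handed (so a half turn about x gives the same grasp; the last joint's range is limited). The gripper opens to 94 mm and grips with 3 to 60 N. Pads are 16 mm wide; open, the fingers measure 119 mm over their backs; the gripper's body (75 mm by 177 mm) begins 78 mm behind the grasp point.
Start: joints at [-0.121, 0.276, 1.505, -0, 1.361, -0.121], TCP at [575.033, -0.009, 224.293] pointing down, gripper open.
Joint ranges: [-2.89, 2.89], [-0.75, 2.08], [0.22, 2.7], [-1.18, 4.32], [0.11, 2.71], [-2.7, 2.7]. Speed limits (rad/s): [2.57, 2.57, 3.14, 3.14, 3.14, 3.14].

## Interface

Orientations are given as a 3x3 rotation matrix whose columns are the frame's x, y, z axes.
In Python, from cell import bot gives the robot as it stands.
- The arm moves only by the shell command python3 -m pendant 'ROWS'. ROWS is JSON, a list of rows, each a list of 5 numbers: the shift along the tool's x, y, z in cm, then the turn about the tool's x in degrees, then the opening, from 0 (shut) to 1 (fully open). In form: [[tx, ty, tz, turn, gripper], ...]. A call has 1 to 20 rows; each row is the pose to reach, as a shift and turn from the pose commanded when the call began, along the tool's axes at that moment; what a row does not reach only later rows make up. A row lasts 1/10 s, in which the tool goes at most 50 mm and 8.59 degrees, less where a joint would pass 70% of its speed; a pose out of reach is approached as far as the arm can. A call with a gripper value outside its range is refused whole. The fingers move at their own pace and stop on an object; the grip force is fixed at half the most. Time passes only in rows, so rows that repeat a pose let the fingers close. It gives the time, the measured TCP pose, the force and the opening at its end, in the units of the state.
- bot.observe(): the state, without advancing time (a new reading comes with each control period).
- bot.snapshot(name): name is "scene" or "side" or "wrist"; returns a dict with "img" (400x640x3 uint8, red, green, blue), "range_z" (400x640 float32, mm along the optical axis (not along the pixel's ray), 0 where there is no reading), "mtx" (3x3 intrinsics, pixels), "extrinsics" (4x4, takes a point from world to camera coordinates); the wrist camera has in their place "tool_from_camera" (4x4, takes a point from camera to tool coordinates, whose origin is the TCP and whose axes are the tool frame's). Camera axes: x right, y up, looking along -z (the intrinsics and any distortion apply to the point x, -y, -z); pixel columns grow to the right and rows downward; lengths in mm; the calibration is good to about 2 mm. The wrist camera is an equidistant fisheye: a pixel r from the principal point sees the ray r / f radians off the axis. A picture is of the moment at which its call begins: read the wrist's pose just before it.
- bot.finish_job(): hands the job in, once; it reports no verdict.
The state is a dict: "clock": time; "joint_positions": joint angles; "qd": joint speeds; "joint_efforts": joint torques, N m; "tool_pos": TCP position; "tool_rot": TCP orientation; "wrist_force": force on the tool from outside, world axes, zero at the start; "moment": the same for the moment, N m; "gripper_width": finger opening in mm.
Only numpy, scipy, OpenCV 4.12 (cv2) and the standard library are available. Lean on these libraries where they do the work, as an engineer would, in place of code of your own. Each camera call takes 0.05 s, during which the arm holds its last target.

## Working session

There is one attempt and no reset: what is moved stays moved. The work goes in short steps, Python scripts to look and compute and a shell command to move; the robot and the scene stay as the last step left them, time stands still between calls to the robot, and variables do not carry over. Pictures are saved under pics/ and viewed, and the job is handed in when it is done.

```bash
ls; mkdir -p pics
cat > h.py <<'E'
import numpy as np,cv2
from cell import bot
def save(n,img): cv2.imwrite('pics/'+n+'.png',img[:,:,::-1])
def grab(cam):
    s=bot.observe(); d=bot.snapshot(cam); d['s']=s
    np.save('last_'+cam+'.npy',d,allow_pickle=True); return d
def load(cam): return np.load('last_'+cam+'.npy',allow_pickle=True).item()
def w(d,u,v,z=None):
    K=d['mtx']; zz=d['range_z'][int(round(v)),int(round(u))] if z is None else z
    if 'extrinsics' in d:
        p=np.array([(u-K[0,2])/K[0,0]*zz,-(v-K[1,2])/K[1,1]*zz,-zz,1])
        return (np.linalg.inv(d['extrinsics'])@p)[:3]
    x=(u-K[0,2])/K[0,0];y=(v-K[1,2])/K[1,1];r=np.hypot(x,y)
    k=np.tan(r)/r if r>0 else 1
    p=np.array([x*k*zz,-y*k*zz,-zz,1]); t=(d['tool_from_camera']@p)[:3]
    return np.array(d['s']['tool_rot'])@t+np.array(d['s']['tool_pos'])
E
python3 - <<'E'
from h import *
for c in ['scene','side','wrist']:
    d=grab(c); save(c+'0',d['img']); print(c,d['mtx'].tolist(),[k for k in d])
print(bot.observe())
E
```

```text
pics
scene [[433.45900392851985, 0.0, 318.3273735223176], [0.0, 433.45900392851985, 195.85509505110323], [0.0, 0.0, 1.0]] ['img', 'range_z', 'mtx', 'extrinsics', 's']
side [[457.8319257587222, 0.0, 319.50266554731076], [0.0, 457.8319257587222, 202.90802455479314], [0.0, 0.0, 1.0]] ['img', 'range_z', 'mtx', 'extrinsics', 's']
wrist [[309.70691628693146, 0.0, 316.5413486510729], [0.0, 309.70691628693146, 195.52225663967883], [0.0, 0.0, 1.0]] ['img', 'range_z', 'mtx', 'tool_from_camera', 's']
{'clock': 0.15, 'joint_positions': array([-1.20992177e-01,  2.76441571e-01,  1.50578000e+00,  6.63061821e-06,
        1.36065755e+00, -1.21021934e-01]), 'qd': array([-0.00013806, -0.00080908, -0.00528249,  0.00133797,  0.00090141,
       -0.00074526]), 'joint_efforts': array([ 2.15351523e-03, -4.04925048e+01, -2.37432325e+01,  7.02095032e-02,
        3.15094914e-02, -7.84152348e-05]), 'tool_pos': array([5.74643164e+02, 4.49227966e-02, 2.23632905e+02]), 'tool_rot': array([[-1.27627957e-03,  9.99999185e-01,  2.82672088e-05],
       [ 1.61710319e-04,  2.84736192e-05, -9.99999987e-01],
       [-9.99999172e-01, -1.27627498e-03, -1.61746527e-04]]), 'wrist_force': array([ 0.51500845,  0.50594223, -0.57703935]), 'moment': array([-0.03941911,  0.01363877, -0.01000501]), 'gripper_width': 94.31408070059322}
```

View pics/scene0.png

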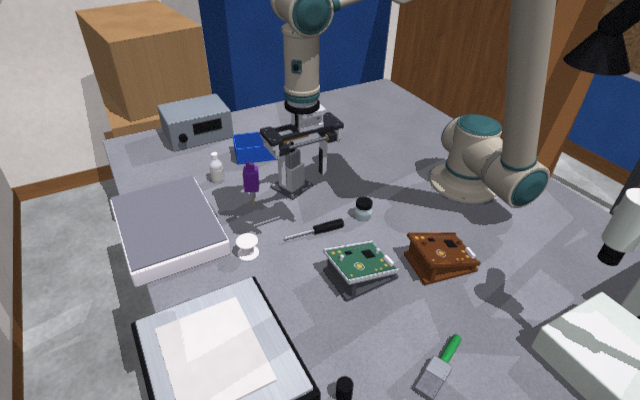

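View pics/side0.png

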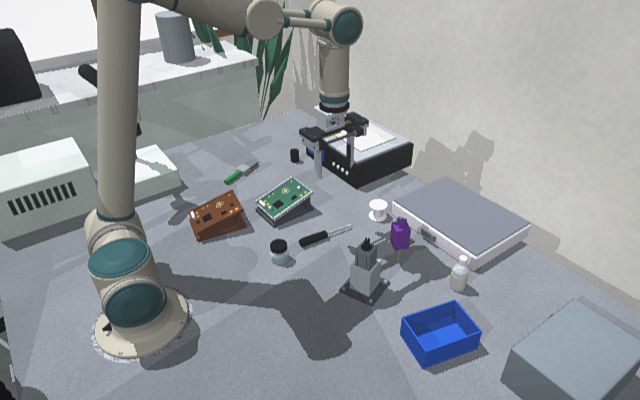

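View pics/wrist0.png

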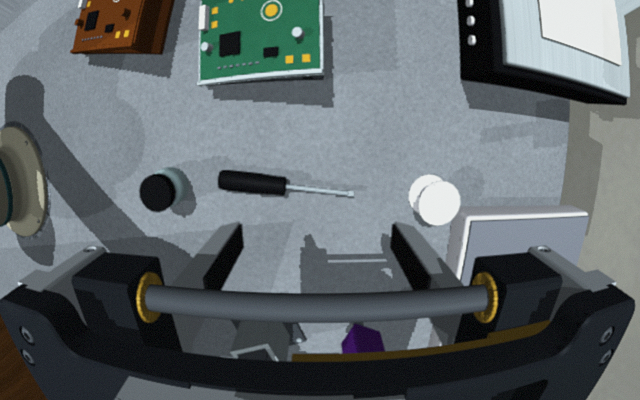

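Candidates:
- **Tester:** grey one in the stand at side (366,258), scene (293,165). The purple look-alike is at side (401,233).
- **Board:** green at side (285,198), scene (360,262). The brown one is at side (217,215).

I choose the grey tester and the green board, and check both in a close crop.

Run:
```python
from h import *
d=load('side'); a=cv2.resize(d['img'][220:310,325:425],None,fx=4,fy=4,interpolation=cv2.INTER_CUBIC)
b=cv2.resize(d['img'][165:235,240:330],None,fx=4,fy=4,interpolation=cv2.INTER_CUBIC)
c=np.zeros((360,764,3),np.uint8);c[:,:400]=a;c[:280,404:]=b[:, :360]
save('crop0',c)
for (u,v) in [(366,243),(366,250),(358,250),(375,250),(366,270),(365,290),(362,300)]: print('side',u,v,w(d,u,v).round(1))
d=load('scene')
for (u,v) in [(293,155),(290,165),(300,165),(293,180),(288,190),(360,262),(359,266)]: print('scene',u,v,w(d,u,v).round(1))
d=load('wrist')
for (u,v) in [(270,10),(157,192)]: print('wrist',u,v,w(d,u,v).round(1))
```

```text
side 366 243 [ 490.6 -238.3  156.2]
side 366 250 [ 487.8 -242.6  138.9]
side 358 250 [ 476.1 -227.4  134.2]
side 375 250 [ 513.  -246.6  128.4]
side 366 270 [ 479.6 -255.4   88.5]
side 365 290 [ 479.  -256.3   21.3]
side 362 300 [ 460.9 -267.4    6.9]
scene 293 155 [ 497.4 -208.1  129.2]
scene 290 165 [ 508.4 -207.    98.4]
scene 300 165 [ 475.  -208.5   87.3]
scene 293 180 [ 505.  -196.2   50.1]
scene 288 190 [ 516.8 -208.6    8.5]
scene 360 262 [955.7 754.4 807.3]
scene 359 266 [526.8 195.8  61.2]
wrist 270 10 [526.3 191.9  58.9]
wrist 157 192 [383.5  -7.7  54.5]
```

View pics/crop0.png

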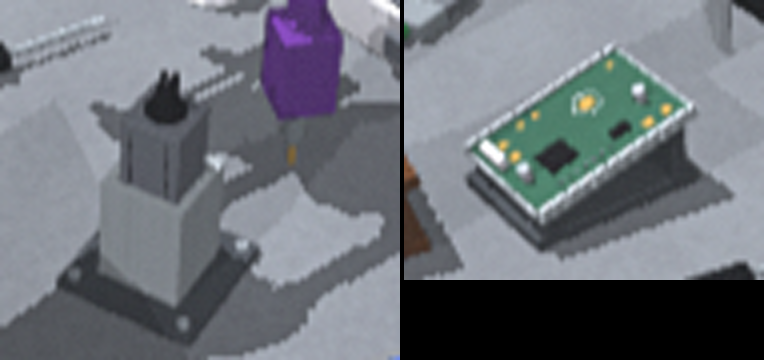

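The crop shows the grey tester with its black dial in the aluminium stand, and the green board with a ringed pad. Next I get a wrist-camera view of both.

```bash
python3 - <<'E'
from h import *
d=load('wrist'); print(d['tool_from_camera'].round(3)); print(w(d,316,195))
E
python3 -m pendant '[[-3,-8,28,0,1],[-3,-8,28,0,1],[-3,-8,28,0,1],[-3,-8,28,0,1],[-3,-8,28,0,1],[-3,-8,28,0,1],[-3,-8,28,0,1],[-3,-8,28,0,1],[-3,-8,28,0,1]]'
python3 - <<'E'
from h import *
d=grab('wrist'); save('wrist1',d['img']); print(d['s']['tool_pos'])
E
```

```text
[[ 1.00000e-03  2.49000e-01 -9.69000e-01 -1.60235e+02]
 [ 1.00000e+00 -0.00000e+00  1.00000e-03  1.50900e+00]
 [-0.00000e+00 -9.69000e-01 -2.49000e-01 -7.24390e+01]
 [ 0.00000e+00  0.00000e+00  0.00000e+00  1.00000e+00]]
[574.76695812 -25.96203154  -2.92869736]
clock: 1.05
tool_pos: [495.1, -278.8, 253.9]
tool_rot: [[-0.0, 1.0, 0.001], [0.001, 0.001, -1.0], [-1.0, -0.0, -0.001]]
wrist_force: [0.3, 0.6, -0.2]
gripper_width: 94.2
[ 495.06600204 -278.80036037  253.88042278]
```

View pics/wrist1.png

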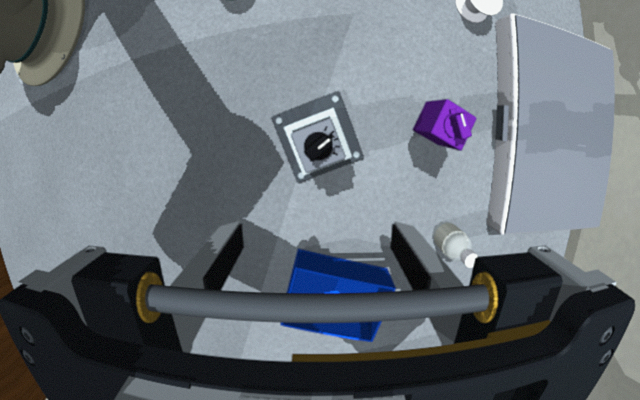

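The dial is at (320,146) and the head around it shows ticks towards the right. I rectify the view at z=135 (head top) and z=157 (dial top).

```bash
cat >> h.py <<'E'
def proj(d,P):
    P=np.asarray(P,float); R=np.array(d['s']['tool_rot']);t=(P-np.array(d['s']['tool_pos']))@R
    M=np.linalg.inv(d['tool_from_camera']); c=t@M[:3,:3].T+M[:3,3]
    x,y,z=c[...,0],-c[...,1],-c[...,2]; r=np.hypot(x,y)+1e-9; th=np.arctan2(r,z)
    K=d['mtx']; return np.stack([K[0,0]*th*x/r+K[0,2],K[1,1]*th*y/r+K[1,2]],-1).astype(np.float32)
def ortho(d,O,X,Y,n=400,mm=80):
    g=(np.arange(n)-n/2)*mm/n
    P=np.asarray(O)+g[None,:,None]*np.asarray(X)+(-g)[:,None,None]*np.asarray(Y)
    m=proj(d,P); return cv2.remap(d['img'],m[...,0],m[...,1],cv2.INTER_CUBIC)
E
python3 - <<'E'
from h import *
d=load('wrist')
a=ortho(d,[493,-227,135],[1,0,0],[0,1,0]);b=ortho(d,[493,-227,157],[1,0,0],[0,1,0])
for i in (a,b): i[200,::8]=[255,0,0]; i[::8,200]=[255,0,0]
save('o1',np.hstack([a,b]))
for u,v in [(300,140),(308,160),(338,150),(320,146),(317,150)]: print(u,v,w(d,u,v).round(1))
E
```

```text
300 140 [ 481.4 -226.3  134.8]
308 160 [ 488.6 -244.6  134.7]
338 150 [ 515.8 -235.5  133.5]
320 146 [ 499.2 -229.7  157.2]
317 150 [ 496.7 -233.2  156.6]
```

View pics/o1.png

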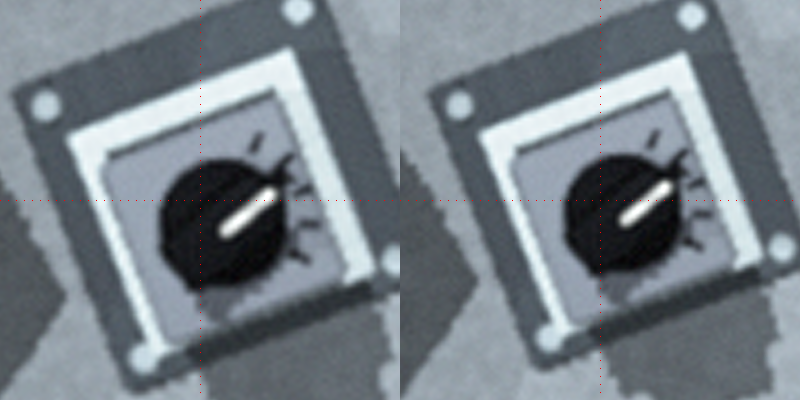

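The dial points about 38° in world, the tester's yaw is about 20°, and its axis is near (497.7,-229.8). The interface has no tilt command, so the tester will have to be pivoted in the jaws. I get the board pose now to plan yaw.

Run:
```python
from h import *
for c in ['scene','side']:
    d=load(c); im=d['img'].astype(int); m=(im[...,1]>im[...,0]*1.2+8)&(im[...,1]>im[...,2]*1.1+3)
    vv,uu=np.nonzero(m); P=np.array([w(d,u,v) for u,v in zip(uu,vv)])
    k=(abs(P[:,0]-520)<110)&(abs(P[:,1]-190)<110)&(P[:,2]>35)&(P[:,2]<80); P=P[k]
    for _ in range(3):
        o=np.median(P,0); A=np.c_[P[:,:2]-o[:2],np.ones(len(P))]; co=np.linalg.lstsq(A,P[:,2]-o[2],rcond=None)[0]
        P=P[abs(A@co-(P[:,2]-o[2]))<3]
    n=np.array([-co[0],-co[1],1]);n/=np.linalg.norm(n)
    r=cv2.minAreaRect(P[:,:2].astype(np.float32)); print(c,len(P),'n',n.round(3),'tilt',np.degrees(np.arccos(n[2])),'upslope az',np.degrees(np.arctan2(-n[1],-n[0])),r)
```

```text
scene 1078 n [-0.259 -0.005  0.966] tilt 15.000070211055355 upslope az 1.0565236955594093 ((508.4051513671875, 174.17926025390625), (136.7611541748047, 101.7140121459961), 0.578471839427948)
side 552 n [-0.261  0.012  0.965] tilt 15.13103639437229 upslope az -2.7228193128863043 ((506.05767822265625, 172.34945678710938), (135.02549743652344, 100.55380249023438), 0.38881251215934753)
```

```bash
python3 -m pendant '[[1,0.26,-4.9,8,1],[2,0.26,-4.9,16,1],[3,0.26,-4.9,24,1],[4,0.26,-4.9,32,1],[5,0.26,-4.9,40,1],[5.9,0.26,-4.9,48,1],[5.9,0.26,-4.9,51.5,1],[5.9,0.26,-4.9,51.5,1],[5.9,0.26,-4.9,51.5,1],[5.9,0.26,-4.9,51.5,1]]'
python3 - <<'E'
from h import *
d=grab('wrist'); save('wrist2',d['img']); print(d['s']['tool_pos'],d['s']['joint_positions'].round(2))
print(proj(d,[497.7,-229.8,157]))
a=ortho(d,[497.7,-229.8,135],[1,0,0],[0,1,0],mm=64);b=ortho(d,[497.7,-229.8,157],[1,0,0],[0,1,0],mm=64)
for i in (a,b): i[200,::8]=[255,0,0]; i[::8,200]=[255,0,0]
save('o2',np.hstack([a,b]))
E
```

```text
clock: 2.1
tool_pos: [497.9, -230.4, 195.6]
tool_rot: [[0.001, 0.624, -0.781], [-0.0, -0.781, -0.624], [-1.0, 0.0, -0.0]]
wrist_force: [-0.0, 0.2, -0.4]
gripper_width: 94.1
[ 497.94110794 -230.40282988  195.56154961] [-0.56  0.25  1.61  0.    1.28  0.34]
[314.7574  226.97533]
```

View pics/wrist2.png

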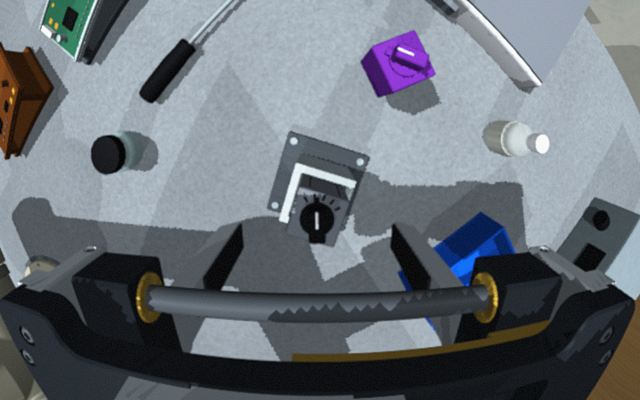

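View pics/o2.png

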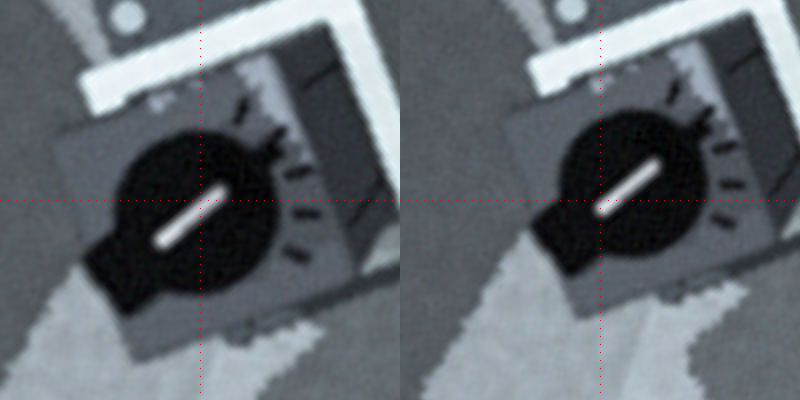

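```bash
python3 -m pendant '[[2,0,0,0,1],[3.4,0,0,0,0.5],[3.4,0,0,0,0.3],[3.4,0,0,0,0.2],[3.4,0,0,0,0],[3.4,0,0,0,0],[3.4,0,0,0,0],[3.4,0,0,0,0],[3.4,0,0,0,0],[3.4,0,0,0,0]]'
```

```text
clock: 3.15
tool_pos: [497.6, -231.0, 161.3]
tool_rot: [[0.0, 0.623, -0.783], [-0.0, -0.783, -0.623], [-1.0, 0.0, -0.0]]
wrist_force: [0.6, -0.1, -0.9]
gripper_width: 25.5
```

```bash
python3 -m pendant '[[0,0,0,0,0],[0,0,0,0,0],[0,0,0,0,0],[0,0,0,0,0]]'
```

```text
clock: 3.55
tool_pos: [497.6, -230.9, 161.3]
tool_rot: [[0.0, 0.623, -0.783], [0.0, -0.783, -0.623], [-1.0, -0.0, -0.0]]
wrist_force: [-0.3, 0.2, 0.3]
gripper_width: 11.6
```

```bash
python3 -m pendant '[[0,0,0,6,0],[0,0,0,12,0],[0,0,0,18,0],[0,0,0,24,0],[0,0,0,30,0],[0,0,0,36,0],[0,0,0,40,0],[0,0,0,43,0],[0,0,0,43,0],[0,0,0,43,0],[0,0,0,43,0]]'
python3 -m pendant '[[0,0,0,0,0.2],[0,0,0,0,0.4],[0,0,0,0,0.6],[-1,0,0,0,0.8],[-3,0,0,0,1],[-6,0,0,0,1],[-10,0,5,0,1],[-10,0,5,0,1],[-10,0,5,0,1],[-10,0,5,0,1],[-10,0,5,0,1]]'
python3 - <<'E'
from h import *
d=grab('wrist'); save('wrist3',d['img']); print(d['s']['tool_pos'],d['s']['joint_positions'].round(2))
a=ortho(d,[497.7,-229.8,135],[1,0,0],[0,1,0],mm=64);b=ortho(d,[497.7,-229.8,157],[1,0,0],[0,1,0],mm=64)
for i in (a,b): i[200,::8]=[255,0,0]; i[::8,200]=[255,0,0]
save('o3',np.hstack([a,b]))
E
```

```text
clock: 4.65
tool_pos: [497.8, -231.5, 161.3]
tool_rot: [[0.0, -0.078, -0.997], [-0.001, -0.997, 0.078], [-1.0, 0.001, -0.0]]
wrist_force: [-0.3, -2.7, -1.0]
gripper_width: 11.5
clock: 5.75
tool_pos: [448.1, -226.8, 259.9]
tool_rot: [[-0.001, -0.078, -0.997], [0.001, -0.997, 0.078], [-1.0, -0.001, 0.001]]
wrist_force: [0.3, 0.4, 0.3]
gripper_width: 93.1
[ 448.06485631 -226.81647033  259.92994833] [-0.61  0.15  1.59  0.    1.41  1.04]
```

View pics/o3.png

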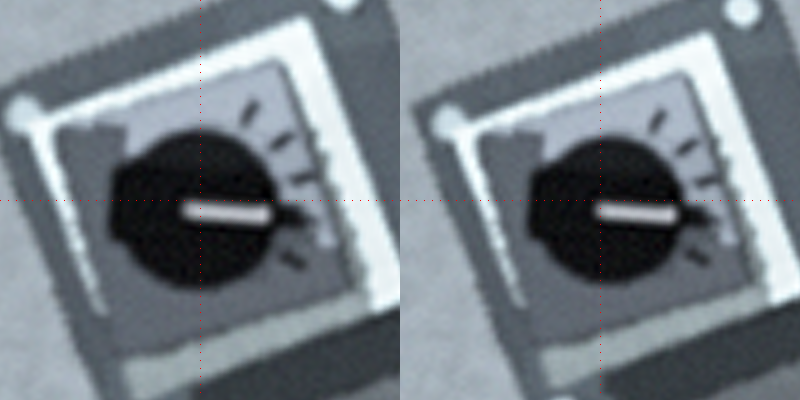

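The pointer is about at mark 4. I measure it more precisely.

Run:
```python
from h import *
from scipy.optimize import least_squares
d=load('wrist')
a=ortho(d,[497.7,-229.8,135],[1,0,0],[0,1,0],n=800,mm=64)
g=cv2.cvtColor(a,cv2.COLOR_RGB2GRAY).astype(float)
T=[]
for (u,v) in [(251,113),(282,141),(303,179),(293,262)]:
    u*=2;v*=2;r=22; p=g[v-r:v+r,u-r:u+r]; W=np.clip(np.percentile(p,50)*0.75-p,0,None)
    yy,xx=np.mgrid[v-r:v+r,u-r:u+r]; T.append([(W*xx).sum()/W.sum(),(W*yy).sum()/W.sum()])
T=(np.array(T)-400)*.08*[1,-1]; print(T)
off=np.array([.8,.4,0,-.8])
f=lambda q:(np.c_[q[0]+q[3]*np.cos(q[2]+off),q[1]+q[3]*np.sin(q[2]+off)]-T).ravel()
s=least_squares(f,[0,0,.3,17]); print(s.x[:2],np.degrees(s.x[2]),s.x[3],s.fun.round(2))
yaw=s.x[2]
b=ortho(d,[497.7,-229.8,157],[1,0,0],[0,1,0],n=800,mm=64); gb=cv2.cvtColor(b,cv2.COLOR_RGB2GRAY)
m=np.zeros_like(gb);m[380:480,360:600]=1
ys,xs=np.nonzero((gb>130)&(m>0)&(np.hypot(np.arange(800)[None]-480,0)<100)); 
print(len(xs),xs.min(),xs.max(),ys.min(),ys.max())
r=cv2.fitLine(np.c_[xs,-ys].astype(np.float32),cv2.DIST_L2,0,.01,.01).ravel()
ang=np.arctan2(r[1],r[0]); print('line',np.degrees(ang)); print('dial',yaw+.8-ang)
save('b',b[300:560,300:700])
```

```text
[[ 7.86079172 14.07214436]
 [12.87788675  9.38060017]
 [16.6210813   3.62007429]
 [14.38850575 -9.34881226]]
[-0.13528543 -0.95410414] 15.688052898745081 16.945689455874472 [ 0.08 -0.13  0.23  0.24 -0.44  0.01  0.13 -0.12]
3584 398 579 380 442
line -0.5307326
dial 1.0830712074948157
```

View pics/b.png

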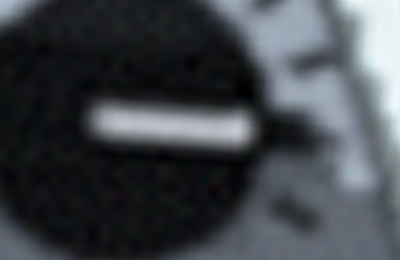

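```bash
python3 -m pendant '[[0,0,-5,0,0.6],[4,0,-5,0,0.4],[8,0,-5,0,0.35],[9.5,0,-5,0,0.3],[10,0,-5,0,0],[10,0,-5,0,0],[10,0,-5,0,0],[10,0,-5,0,0],[10,0,-5,0,0],[10,0,-5,1,0],[10,0,-5,2,0],[10,0,-5,3.2,0],[10,0,-5,3.2,0],[10,0,-5,3.2,0]]'
python3 -m pendant '[[0,0,0,0,0.2],[0,0,0,0,0.4],[0,0,0,0,0.6],[-1,0,0,0,0.8],[-3,0,0,0,1],[-6,0,0,0,1],[-10,0,4,0,1],[-10,0,4,0,1],[-10,0,4,0,1],[-10,0,4,0,1]]'
cat > m.py <<'E'
from h import *
from scipy.optimize import least_squares
d=grab('wrist'); print(d['s']['tool_pos'])
a=ortho(d,[497.7,-229.8,135],[1,0,0],[0,1,0],n=800,mm=64)
b=ortho(d,[497.7,-229.8,157],[1,0,0],[0,1,0],n=800,mm=64)
save('o4',np.hstack([a[::2,::2],b[::2,::2]]))
g=cv2.cvtColor(a,cv2.COLOR_RGB2GRAY).astype(float)
T=[]
for (u,v) in [(251,113),(282,141),(303,179),(293,262)]:
    u*=2;v*=2
    for _ in range(4):
        r=22; p=g[v-r:v+r,u-r:u+r]; W=np.clip(np.percentile(p,50)*0.75-p,0,None)
        yy,xx=np.mgrid[v-r:v+r,u-r:u+r]; q=[(W*xx).sum()/W.sum(),(W*yy).sum()/W.sum()]; u,v=int(q[0]),int(q[1])
    T.append(q)
T=(np.array(T)-400)*.08*[1,-1]
off=np.array([.8,.4,0,-.8])
f=lambda q:(np.c_[q[0]+q[3]*np.cos(q[2]+off),q[1]+q[3]*np.sin(q[2]+off)]-T).ravel()
s=least_squares(f,[0,0,.3,17]); print(s.x[:2],np.degrees(s.x[2]),s.x[3],s.fun.round(2))
yaw=s.x[2]
gb=cv2.cvtColor(b,cv2.COLOR_RGB2GRAY)
n,l,st,c=cv2.connectedComponentsWithStats((gb>120).astype(np.uint8))
for i in range(1,n):
    if 1000<st[i,4]<6000 and abs(c[i]-[475,425]).max()<60:
        ys,xs=np.nonzero(l==i); r=cv2.fitLine(np.c_[xs,-ys].astype(np.float32),cv2.DIST_L2,0,.01,.01).ravel()
        ang=np.arctan2(r[1],r[0]); print(st[i],'line',np.degrees(ang),'dial',yaw+.8-ang)
E
python3 m.py
```

```text
clock: 7.2
tool_pos: [497.9, -231.6, 161.9]
tool_rot: [[0.001, -0.134, -0.991], [-0.001, -0.991, 0.134], [-1.0, 0.001, -0.001]]
wrist_force: [0.2, -1.1, 3.0]
gripper_width: 12.1
clock: 8.2
tool_pos: [458.1, -225.4, 260.6]
tool_rot: [[-0.0, -0.134, -0.991], [0.001, -0.991, 0.134], [-1.0, -0.001, 0.0]]
wrist_force: [-0.5, -1.7, -0.0]
gripper_width: 87.5
[ 458.11126936 -225.4447107   260.55653904]
[-0.13730706 -0.9590585 ] 15.961994093706398 16.880480811492863 [ 0.04 -0.02  0.11  0.03 -0.23  0.04  0.07 -0.06]
[ 399  406  147   42 3734] line -7.3012156 dial 1.206019612300492
```

View pics/o4.png

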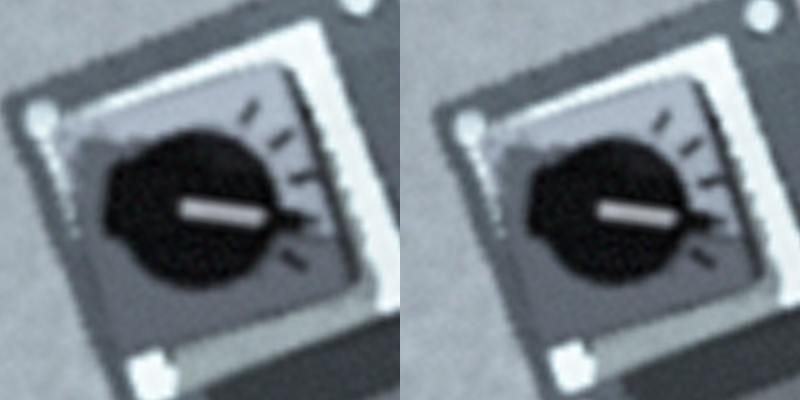

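Dial reads about 1.206 rad (mark 4 = 1.2). Next, grip the head.

```bash
python3 -m pendant '[[2,0,-2,-8,1],[5,0.05,-4,-16,1],[8,0.05,-4,-23.7,1],[11,0.05,-4,-23.7,1],[13.5,0.05,-4,-23.7,1],[14.5,0.05,-4,-23.7,1],[14.5,0.05,-4,-23.7,0.6],[14.5,0.05,-4,-23.7,0.5],[14.5,0.05,-4,-23.7,0],[14.5,0.05,-4,-23.7,0],[14.5,0.05,-4,-23.7,0],[14.5,0.05,-4,-23.7,0],[14.5,0.05,-4,-23.7,0]]'
```

```text
clock: 9.55
tool_pos: [497.6, -231.6, 116.6]
tool_rot: [[0.001, 0.276, -0.961], [-0.0, -0.961, -0.276], [-1.0, 0.0, -0.0]]
wrist_force: [0.5, -0.1, -0.5]
gripper_width: 41.0
```

```bash
python3 -m pendant '[[0,0,0,0,0],[0,0,0,0,0],[-1,0,0,0,0],[-2.5,0,0,0,0],[-4.5,0,0,0,0],[-4.5,0,0,0,0],[-4.5,0,0.6,0,0],[-4.5,0,1.1,0,0],[-4.5,0,1.3,0,0],[-4.5,0,1.5,0,0],[-4.5,0,1.7,0,0],[-4.5,0,1.9,0,0]]'
python3 - <<'E'
from h import *
d=grab('side'); s=bot.observe(); print(s['tool_pos'],s['wrist_force'],s['moment'])
save('s5',cv2.resize(d['img'][180:320,290:450],None,fx=4,fy=4,interpolation=cv2.INTER_CUBIC))
E
```

```text
clock: 10.75
tool_pos: [480.9, -236.0, 160.9]
tool_rot: [[0.004, 0.275, -0.962], [0.002, -0.962, -0.275], [-1.0, -0.001, -0.004]]
wrist_force: [5.3, 2.3, -1.9]
gripper_width: 39.6
[ 480.63157868 -236.03318626  160.88307627] [ 5.68567968  2.73276958 -2.11276562] [ 0.60254262 -1.303919    0.05393572]
```

View pics/s5.png

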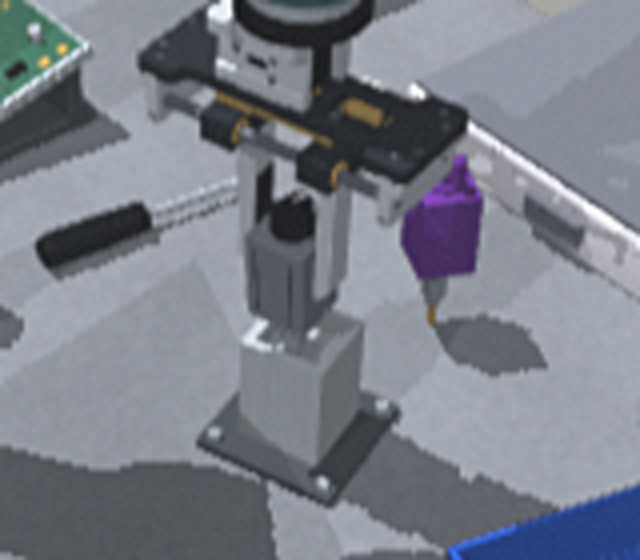

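The head is lifted clear of the cup with the shaft bearing on its rim (~6 N). Keep shoving to pivot it.

```bash
python3 -m pendant '[[0,0,0.2,0,0],[0,0,0.4,0,0],[0,0,0.6,0,0]]'
python3 -m pendant '[[0,0,0.2,0,0],[0,0,0.4,0,0]]'
python3 - <<'E'
from h import *
d=grab('side'); s=bot.observe(); print(s['tool_pos'],s['wrist_force'],s['moment'])
save('s6',cv2.resize(d['img'][180:320,290:450],None,fx=4,fy=4,interpolation=cv2.INTER_CUBIC))
d=grab('wrist'); save('w6',d['img'])
E
```

```text
clock: 11.1
tool_pos: [475.2, -237.6, 160.7]
tool_rot: [[0.004, 0.275, -0.962], [0.002, -0.962, -0.275], [-1.0, -0.001, -0.004]]
wrist_force: [5.7, 2.3, -3.6]
gripper_width: 39.7
clock: 11.3
tool_pos: [471.3, -238.7, 160.5]
tool_rot: [[0.004, 0.275, -0.962], [0.002, -0.962, -0.275], [-1.0, -0.001, -0.004]]
wrist_force: [6.0, 1.8, -4.6]
gripper_width: 39.7
[ 471.03569572 -238.78575171  160.51463415] [ 6.17258231  1.78676562 -4.64022084] [ 0.58130297 -1.38195741 -0.04707132]
```

View pics/s6.png

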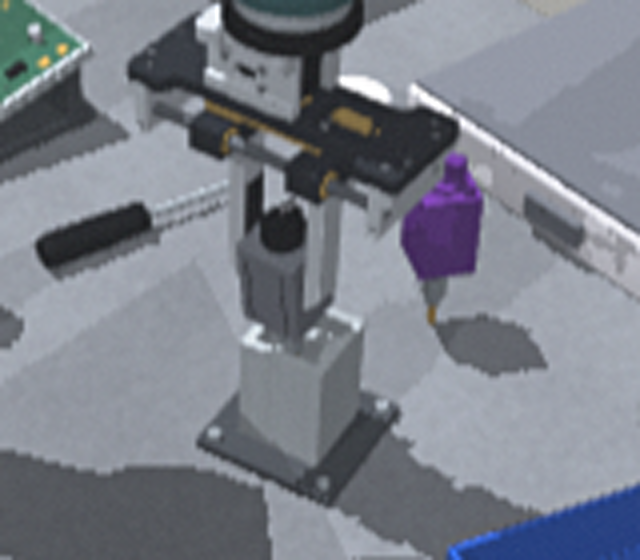

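View pics/w6.png

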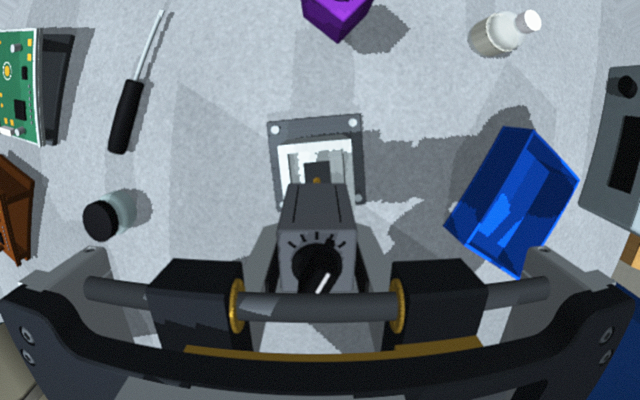

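The wrist view shows the head pivoting: its front face is at (317,205) and the tip is in the cup at (316,181). I measure the tilt from depth.

```bash
cat >> h.py <<'E'
def plane(P):
    o=np.median(P,0)
    for _ in range(4):
        o=P.mean(0); n=np.linalg.svd(P-o,full_matrices=False)[2][2]; r=(P-o)@n; k=abs(r)<max(1.5*r.std(),.3); P=P[k]
    return o,n,r.std(),len(P)
def tilt(d,u0,u1,v0,v1):
    P=np.array([w(d,u,v) for v in range(v0,v1) for u in range(u0,u1)]); o,n,s,c=plane(P)
    R=np.array(d['s']['tool_rot']); nt=R.T@n
    print('face',o.round(1),'n tool',nt.round(3),'std',s.round(2),c,'tilt about y deg',np.degrees(np.arctan2(nt[0],nt[2]))%180)
    return n
E
python3 - <<'E'
from h import *
d=load('wrist'); tilt(d,300,336,192,220); tilt(d,290,345,190,222)
E
```

```text
face [ 495.3 -232.4  153.8] n tool [0.158 0.003 0.987] std 0.2 644 tilt about y deg 9.08109743687964
face [ 495.4 -232.2  153.3] n tool [0.159 0.003 0.987] std 0.2 1116 tilt about y deg 9.169245045742228
```

```bash
python3 -m pendant '[[0,0,0.2,0,0],[0,0,0.4,0,0],[0,0,0.6,0,0],[0,0,0.75,0,0],[0,0,0.85,0,0],[0,0,0.85,0,0]]'
python3 - <<'E'
from h import *
d=grab('wrist'); save('w7',d['img']); tilt(d,298,336,192,216); print(bot.observe()['wrist_force'])
E
```

```text
clock: 12.0
tool_pos: [463.1, -241.0, 160.5]
tool_rot: [[0.004, 0.274, -0.962], [0.002, -0.962, -0.274], [-1.0, -0.001, -0.004]]
wrist_force: [5.5, 1.7, -3.4]
gripper_width: 39.8
face [ 489.  -233.5  156.4] n tool [-0.22   0.001 -0.975] std 0.22 575 tilt about y deg 12.715847359959639
[ 5.08613641  2.53915396 -4.08243673]
```

View pics/w7.png

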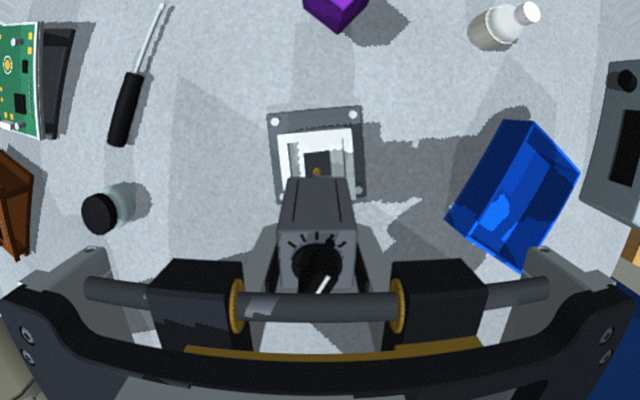

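```bash
python3 -m pendant '[[0,0,0.2,0,0],[0,0,0.4,0,0],[0,0,0.55,0,0],[0,0,0.55,0,0],[0,0,-0.3,0,0],[-1,0,-0.6,0,0],[-3.5,0,-0.6,0,0],[-6,0,-0.6,0,0],[-6,0,-0.6,0,0],[-6,0,-0.6,0,0]]'
python3 - <<'E'
from h import *
d=grab('wrist'); save('w8',d['img']); tilt(d,298,336,192,216);print(d['s']['tool_pos'], bot.observe()['wrist_force'])
E
```

```text
clock: 13.05
tool_pos: [466.9, -240.2, 221.2]
tool_rot: [[-0.0, 0.276, -0.961], [-0.0, -0.961, -0.276], [-1.0, 0.0, 0.001]]
wrist_force: [0.5, -0.4, -1.6]
gripper_width: 40.0
face [ 493.5 -232.4  219.3] n tool [0.263 0.004 0.965] std 0.22 575 tilt about y deg 15.26329775295174
[ 466.89029695 -240.19920532  221.21094052] [-0.43691477  0.70164204 -2.75186819]
```

View pics/w8.png

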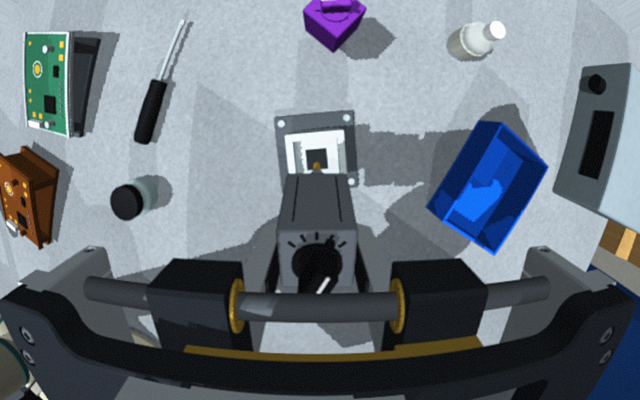

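Tilt is now 15.3° and it held after release. Now locate the tip in the tool frame.

Run:
```python
from h import *
d=load('wrist'); R=np.array(d['s']['tool_rot']);tp=np.array(d['s']['tool_pos'])
tool=lambda p:R.T@(p-tp)
th=np.radians(15.2); a=np.array([-np.cos(th),0,np.sin(th)]); nf=np.array([-np.sin(th),0,-np.cos(th)])
P=np.array([tool(w(d,u,v)) for v in range(192,216) for u in range(298,336)])
fd=np.median(P@nf); print('face dist',fd)
T=np.array([tool(w(d,u,v)) for v in range(231,262) for u in list(range(285,294))+list(range(338,346))]); q=T@a; print('top face along axis',np.percentile(q,[10,30,50,70,90]).round(1))
# head top edge via y extents
for v in (195,205,215):
    print([ (u,tool(w(d,u,v)).round(1).tolist()) for u in (285,290,340,345,350)])
for v in range(155,176,2): print(v,[tool(w(d,u,v)).round(1).tolist() for u in (312,316,320)])
c=cv2.resize(d['img'][140:270,260:380],None,fx=5,fy=4.6,interpolation=cv2.INTER_CUBIC); save('c8',c)
```

```text
face dist 26.2538620929382
top face along axis [15.7 16.2 16.5 16.8 17.4]
[(285, [9.8, -17.9, -30.2]), (290, [10.2, -15.1, -30.1]), (340, [11.2, 13.5, -29.8]), (345, [10.4, 16.3, -30.0]), (350, [11.2, 19.2, -29.8])]
[(285, [0.1, -17.0, -27.1]), (290, [-0.4, -14.2, -27.2]), (340, [0.7, 12.8, -26.9]), (345, [1.1, 15.5, -26.8]), (350, [-0.1, 18.1, -27.1])]
[(285, [-9.4, -16.1, -24.5]), (290, [-10.2, -13.5, -24.8]), (340, [-9.4, 12.1, -24.5]), (345, [-9.3, 14.7, -24.5]), (350, [-9.5, 17.2, -24.6])]
155 [[213.6, -5.7, -28.1], [212.8, -0.8, -28.2], [212.5, 4.0, -28.2]]
157 [[212.7, -5.7, -25.7], [212.7, -0.8, -25.7], [214.3, 4.0, -25.5]]
159 [[214.7, -5.7, -23.0], [213.7, -0.8, -23.2], [212.3, 4.0, -23.3]]
161 [[212.8, -5.7, -20.8], [212.3, -0.8, -20.9], [212.6, 4.0, -20.9]]
163 [[213.7, -5.7, -18.2], [94.0, -0.5, -36.0], [213.9, 4.1, -18.2]]
165 [[213.9, -5.7, -15.7], [90.4, -0.5, -34.9], [93.0, 2.8, -34.5]]
167 [[212.6, -5.7, -13.5], [89.3, -0.5, -33.4], [91.4, 2.8, -33.1]]
169 [[154.8, -4.8, -20.7], [75.8, -0.4, -34.0], [79.5, 2.7, -33.4]]
171 [[73.0, -3.5, -32.9], [70.1, -0.4, -33.4], [73.5, 2.6, -32.9]]
173 [[66.9, -3.4, -32.5], [65.0, -0.4, -32.8], [66.2, 2.6, -32.6]]
175 [[35.1, -2.9, -36.9], [35.2, -0.3, -36.9], [34.6, 2.2, -37.1]]
```

View pics/c8.png

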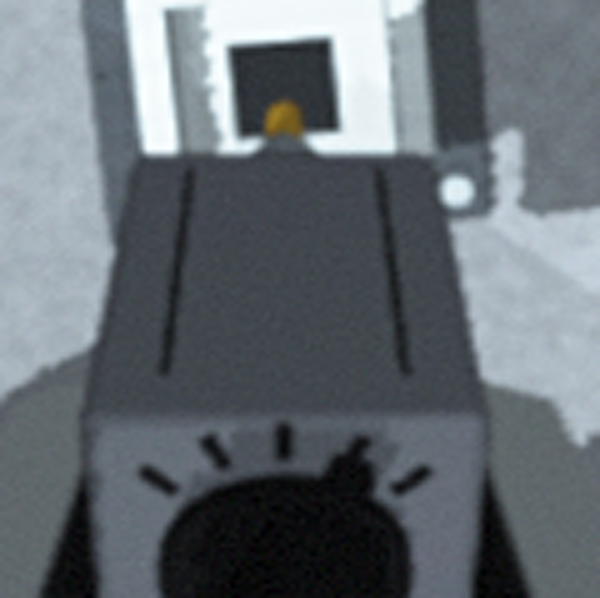

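The tip sits at about (101, 0, -34) in the tool frame, and the pointer is still at mark 4. I carry the tester above the board and view the pad.

```bash
python3 -m pendant '[[-0.5,-2,-0.7,0,0],[-1,-5,-1.7,0,0],[-1,-9,-3,0,0],[-1,-13,-4.3,2,0],[-1,-17,-5.6,4,0],[-1,-21,-7,6,0],[-1,-25,-8.3,8,0],[-1,-29,-9.6,10,0],[-1,-33,-11,12,0],[-1,-36.5,-12.1,14,0],[-1,-39,-13,16,0],[-1,-40.5,-13.4,16,0],[-1,-41,-13.6,16,0],[-1,-41,-13.6,16,0],[-1,-41,-13.6,16,0],[-1,-41,-13.6,16,0]]'
python3 - <<'E'
from h import *
d=grab('wrist'); save('w9',d['img']); tilt(d,298,336,192,216);s=bot.observe(); print(s['tool_pos'],s['tool_rot'].round(4), s['wrist_force'])
E
```

```text
clock: 14.7
tool_pos: [485.0, 190.2, 231.2]
tool_rot: [[-0.0, -0.001, -1.0], [-0.001, -1.0, 0.001], [-1.0, 0.001, 0.0]]
wrist_force: [0.6, -0.1, -2.3]
gripper_width: 39.6
face [512.6 190.6 229.6] n tool [0.26  0.003 0.966] std 0.22 571 tilt about y deg 15.05574662038109
[485.07663569 190.29228277 231.31735743] [[ 1.0e-04 -1.5e-03 -1.0e+00]
 [-4.0e-04 -1.0e+00  1.5e-03]
 [-1.0e+00  4.0e-04 -1.0e-04]] [-0.53460591 -0.22244191 -1.02880594]
```

View pics/w9.png

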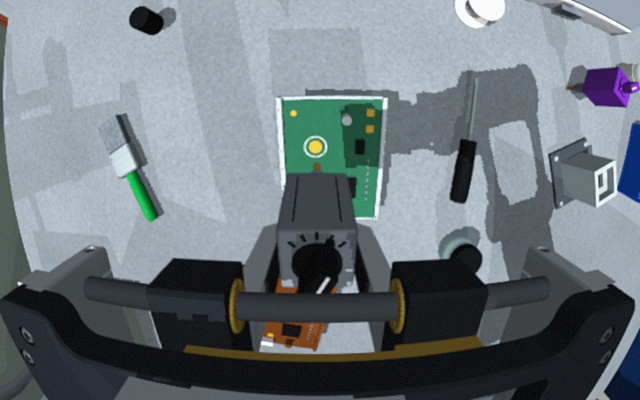

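The ringed pad is at (316,147), with the brass tip just below it at (316,167). I measure both, and the board's azimuth, from this view.

Run:
```python
from h import *
d=load('wrist'); im=d['img'].astype(int)
# pad yellow centroid
m=(im[...,0]>150)&(im[...,1]>100)&(im[...,2]<120); ys,xs=np.nonzero(m); k=(abs(xs-316)<12)&(abs(ys-147)<12)
u,v=xs[k].mean(),ys[k].mean(); print('pad px',u,v,k.sum(), w(d,u,v).round(1))
g=(im[...,1]>im[...,0]*1.25+8)&(im[...,1]>im[...,2]*1.1+3); ys,xs=np.nonzero(g); k=(xs>280)&(xs<388)&(ys>95)&(ys<170)
P=np.array([w(d,a,b) for a,b in zip(xs[k],ys[k])]); P=P[(P[:,2]>30)&(P[:,2]<85)]
o,n,s,c=plane(P); n*=np.sign(n[2]); print('board',o.round(1),n.round(4),s,c,'tilt',np.degrees(np.arccos(n[2])),'az',np.degrees(np.arctan2(-n[1],-n[0])))
# ortho in board plane
pw=w(d,u,v); zoff=(o-pw)@n; pw=pw+zoff*n; print('pad on plane',pw.round(2))
X=np.array([np.cos(np.radians(15)),0,np.sin(np.radians(15))]);Y=np.array([0,1.,0])
a=ortho(d,pw,X,Y,n=560,mm=140); a[280,::10]=255;a[::10,280]=255; save('o9',a)
tip=np.array(d['s']['tool_rot'])@np.array([101.1,0,-33.96])+d['s']['tool_pos']; print('tip',tip.round(1),'px',proj(d,tip))
t=tip-pw; print('tip rel pad: n',t@n,'x',t@X,'y',t[1])
```

```text
pad px 315.0 146.4748201438849 139 [527.3 192.2  59.2]
board [540.5 175.   61.9] [-0.2573 -0.0044  0.9663] 0.35303764996316667 3112 tilt 14.913866668063967 az 0.9872462983950167
pad on plane [527.5  192.17  58.54]
tip [519.  190.1 130.1] px [317.05792 164.05501]
tip rel pad: n 71.37773174863571 x 10.287299330270269 y -2.1005947214522394
```

View pics/o9.png

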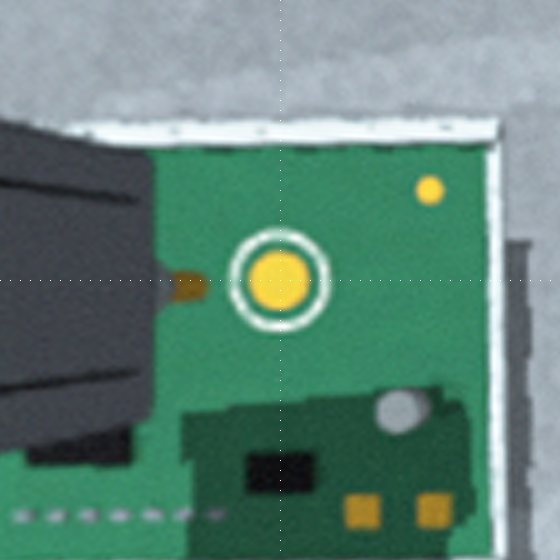

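```bash
python3 -m pendant '[[1.5,-0.1,-0.1,-0.5,0],[3.5,-0.14,-0.3,-1,0],[5,-0.14,-0.4,-1,0],[5.6,-0.14,-0.46,-1,0],[5.7,-0.14,-0.46,-1,0],[5.7,-0.14,-0.46,-1,0],[5.7,-0.14,-0.46,-1,0]]'
python3 - <<'E'
from h import *
d=grab('wrist'); save('w10',d['img']); tilt(d,298,336,192,216);s=d['s']; print(s['tool_pos'],s['tool_rot'].round(4), s['wrist_force'])
pw=np.array([527.5,192.17,58.54]);n=np.array([-.2588,-.0045,.9659]);X=np.array([.966,.017,.2588])
tip=s['tool_rot']@np.array([101.1,0,-33.96])+s['tool_pos'];t=tip-pw;print('n',t@n,'x',t@X,'y',t[1])
im=d['img'].astype(int);m=(im[...,0]>150)&(im[...,1]>100)&(im[...,2]<120); ys,xs=np.nonzero(m); k=(abs(xs-316)<30)&(abs(ys-167)<30);print(xs[k].mean(),ys[k].mean(),k.sum(),proj(d,pw),proj(d,tip))
save('c10',cv2.resize(d['img'][120:200,266:366],None,fx=6,fy=6,interpolation=cv2.INTER_CUBIC))
e=grab('side'); save('s10',cv2.resize(e['img'][120:230,220:360],None,fx=5,fy=5,interpolation=cv2.INTER_CUBIC))
e=grab('scene'); save('sc10',cv2.resize(e['img'][190:300,290:430],None,fx=5,fy=5,interpolation=cv2.INTER_CUBIC))
f=[bot.observe()['wrist_force']]; print(f)
E
```

```text
clock: 15.45
tool_pos: [490.3, 192.8, 175.2]
tool_rot: [[0.002, 0.017, -1.0], [0.0, -1.0, -0.017], [-1.0, -0.0, -0.002]]
wrist_force: [-0.5, 0.9, -1.8]
gripper_width: 39.7
face [517.9 193.8 173.7] n tool [ 0.263 -0.     0.965] std 0.23 582 tilt about y deg 15.270609049689991
[490.27614301 192.83301007 175.21028903] [[ 1.900e-03  1.720e-02 -9.998e-01]
 [ 4.000e-04 -9.999e-01 -1.720e-02]
 [-1.000e+00 -4.000e-04 -1.900e-03]] [-0.51502219  0.85858681 -1.83483135]
n 15.892509176852144 x 1.0952078116246449 y 1.2915309739992722
318.01875 157.825 160 [318.5187  158.14117] [317.02808 164.06451]
[array([ 0.75118681,  0.89775258, -2.32799348])]
```

View pics/c10.png

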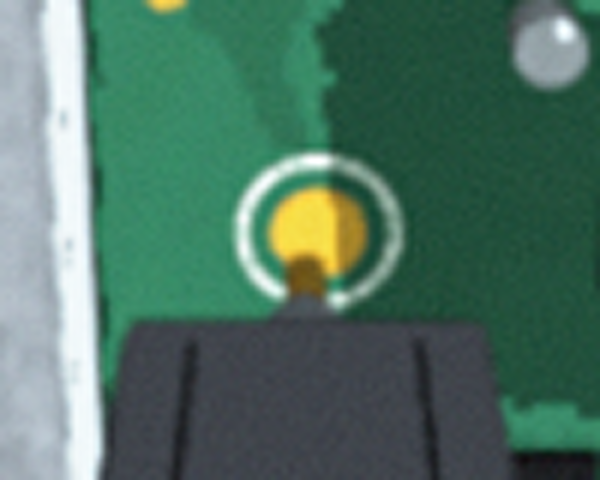

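View pics/s10.png

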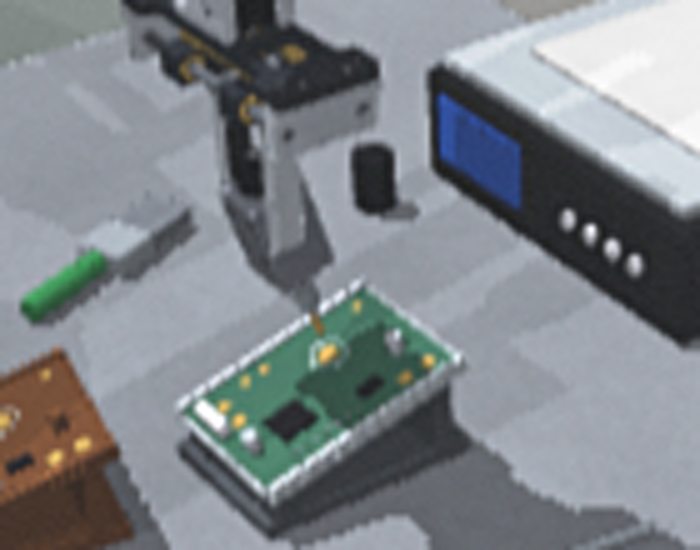

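View pics/sc10.png

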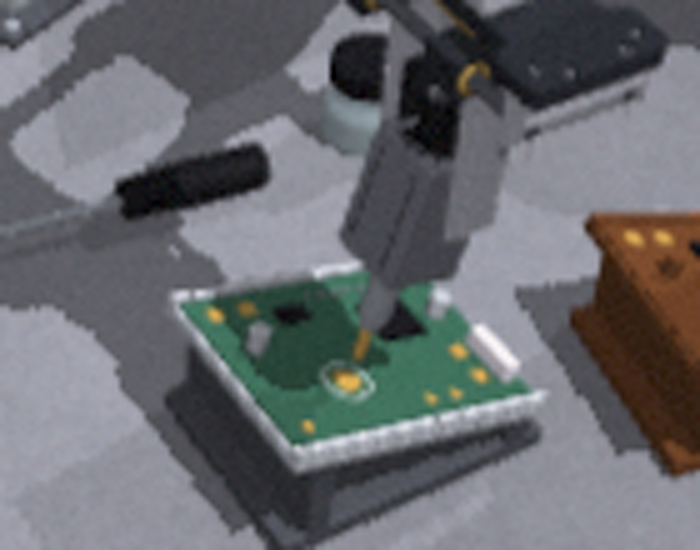

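Run:
```python
from h import *
tip=np.array([524.5,193.46,74.1]);tip=load('wrist')['s']['tool_rot']@np.array([101.1,0,-33.96])+load('wrist')['s']['tool_pos'];pw=np.array([527.5,192.17,58.54]);print(tip)
for c in ['side','scene']:
    d=load(c);K=d['mtx']
    for P in (tip,pw):
        q=(d['extrinsics']@np.r_[P,1])[:3]; print(c,K[0,0]*q[0]/-q[2]+K[0,2],K[1,1]*-q[1]/-q[2]+K[1,2])
    x,y={'side':(220,120),'scene':(290,190)}[c]
    im=d['img'].astype(int);m=(im[...,0]>im[...,2]*1.6+20)&(im[...,0]>im[...,1]*1.1);m[:, :265 if c=='side' else 350]=0
    ys,xs=np.nonzero(m[170:200,:310] if c=='side' else m[245:280,:370]); y0=170 if c=='side' else 245
    print(sorted(zip((ys+y0).tolist(),xs.tolist())))
```

```text
[524.42228179 193.46153097  74.17495972]
side 283.85732267537867 186.2350455756186
side 285.23603885068565 190.24225637548
[(184, 283), (185, 283), (189, 285), (189, 286), (190, 284), (190, 285), (190, 286), (191, 284), (191, 285), (191, 286), (191, 305), (192, 305), (193, 272), (195, 300), (195, 301)]
scene 359.69968074203507 261.1165620692126
scene 357.7940396114756 265.8789097912041
[(256, 362), (257, 362), (257, 363), (258, 362), (258, 363), (259, 361), (259, 362), (260, 361), (260, 362), (261, 361), (264, 357), (264, 358), (264, 359), (265, 357), (265, 358), (265, 359), (265, 360), (265, 361), (266, 357), (266, 358), (266, 359), (266, 360), (266, 361), (267, 358), (267, 359), (267, 360), (267, 361), (274, 351), (275, 351), (275, 352)]
```

All three views agree on the tip–pad offset. Approach along the normal to ~3 mm.

```bash
python3 -m pendant '[[0.4,0.1,0.03,0,0],[0.8,0.13,-0.08,0,0],[1.15,0.13,-0.19,0,0],[1.28,0.13,-0.23,0,0],[1.28,0.13,-0.23,0,0],[1.28,0.13,-0.23,0,0],[1.28,0.13,-0.23,0,0]]'
cat > t.py <<'E'
from h import *
s=bot.observe()
pw=np.array([527.5,192.17,58.54]);n=np.array([-.2588,-.0045,.9659]);X=np.array([.966,.017,.2588])
tip=s['tool_rot']@np.array([101.1,0,-33.96])+s['tool_pos'];t=tip-pw;print('n',(t@n).round(2),'x',(t@X).round(2),'y',t[1].round(2),'F.n',(s['wrist_force']@n).round(2),s['moment'].round(3))
E
python3 t.py
python3 -m pendant '[[0.1,0,-0.026,0,0],[0.2,0,-0.052,0,0]]'; python3 t.py
python3 -m pendant '[[0.1,0,-0.026,0,0],[0.2,0,-0.052,0,0]]'; python3 t.py
```

```text
clock: 16.3
tool_pos: [492.0, 191.6, 161.6]
tool_rot: [[0.0, 0.017, -1.0], [0.0, -1.0, -0.017], [-1.0, -0.0, -0.0]]
wrist_force: [-0.2, -0.4, -1.6]
gripper_width: 39.9
n 2.27 x -0.92 y 0.01 F.n -1.5 [0.071 0.128 0.044]
clock: 16.5
tool_pos: [492.5, 191.6, 159.5]
tool_rot: [[0.0, 0.017, -1.0], [0.0, -1.0, -0.017], [-1.0, -0.0, -0.0]]
wrist_force: [-0.5, 0.3, -1.7]
gripper_width: 39.6
n 0.16 x -0.97 y 0.01 F.n -1.49 [ 0.076  0.108 -0.051]
clock: 16.7
tool_pos: [493.1, 191.6, 157.6]
tool_rot: [[0.0, 0.017, -1.0], [0.0, -1.0, -0.017], [-1.0, -0.0, -0.0]]
wrist_force: [-0.2, 0.7, 0.0]
gripper_width: 39.8
n -1.85 x -0.96 y 0.04 F.n 0.07 [ 0.075  0.091 -0.014]
```

Contact was about n≈0, with the force rising from −1.6 (tool weight) to 0. Continue 4 mm slowly.

```bash
python3 -m pendant '[[0.1,0,-0.026,0,0],[0.2,0,-0.052,0,0],[0.3,0,-0.078,0,0],[0.3,0,-0.078,0,0],[0.3,0,-0.078,0,0]]'; python3 t.py;
python3 -m pendant '[[0.05,0,-0.013,0,0],[0.1,0,-0.026,0,0],[0.1,0,-0.026,0,0],[0.1,0,-0.026,0,0]]'; python3 t.py
python3 - <<'E'
from h import *
d=grab('wrist'); tilt(d,298,336,192,216)
F=[]
for i in range(6):
    F.append(bot.observe()['wrist_force']); d2=grab('side')
n=np.array([-.2588,-.0045,.9659]);print(np.round(np.array(F)@n,2),np.mean(F,0))
save('c11',cv2.resize(d['img'][120:200,266:366],None,fx=6,fy=6,interpolation=cv2.INTER_CUBIC))
e=grab('scene'); save('sc11',cv2.resize(e['img'][220:290,310:410],None,fx=7,fy=7,interpolation=cv2.INTER_CUBIC))
E
python3 t.py
```

```text
clock: 17.2
tool_pos: [493.9, 191.6, 154.6]
tool_rot: [[0.0, 0.017, -1.0], [0.0, -1.0, -0.017], [-1.0, -0.0, -0.0]]
wrist_force: [-0.4, -0.1, -0.1]
gripper_width: 40.2
n -4.94 x -0.96 y 0.04 F.n 0.02 [ 0.037  0.18  -0.028]
clock: 17.6
tool_pos: [494.1, 191.6, 153.6]
tool_rot: [[0.0, 0.017, -1.0], [0.0, -1.0, -0.017], [-1.0, -0.0, -0.0]]
wrist_force: [0.1, -0.5, 1.1]
gripper_width: 40.0
n -6.02 x -1.01 y 0.04 F.n 1.08 [ 0.067  0.145 -0.011]
face [521.7 192.5 152. ] n tool [ 0.26  -0.002  0.966] std 0.22 571 tilt about y deg 15.043084812633285
[1.33 0.35 0.83 0.06 1.24 1.31] [ 0.03718133 -0.13982645  0.89281299]
n -6.05 x -1.02 y 0.04 F.n 1.69 [0.075 0.109 0.063]
```

View pics/c11.png

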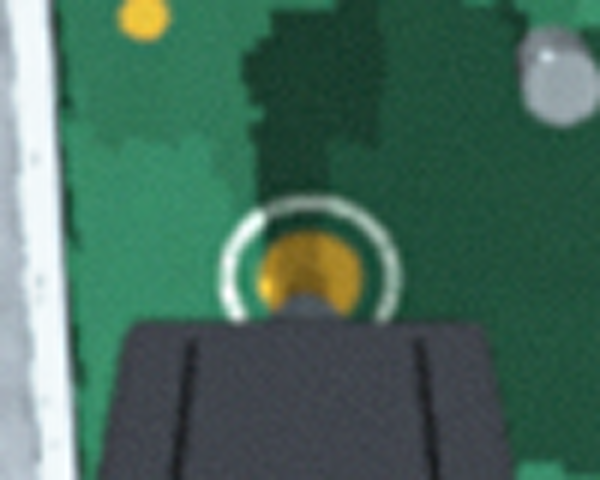

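View pics/sc11.png

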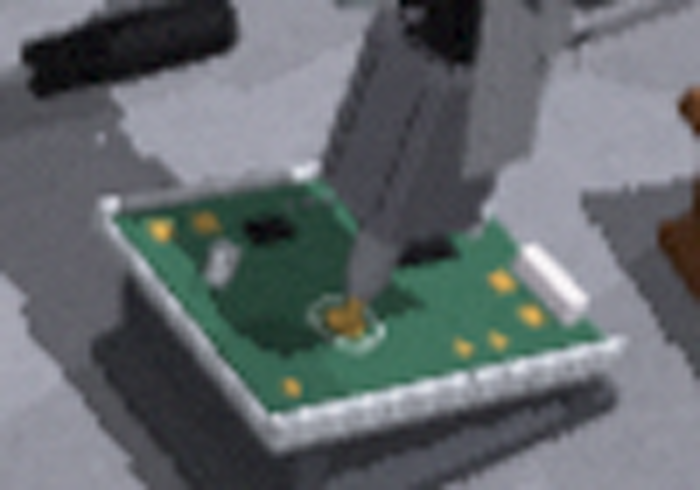

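Force and geometry both give about 6 mm (net ≈2.8 N). The tip is inside the ring on the pad and the tilt is 15.0°. A last look at the dial before handing in.

Run:
```python
from h import *
d=load('wrist'); save('c12',cv2.resize(d['img'][215:285,270:370],None,fx=7,fy=7,interpolation=cv2.INTER_CUBIC))
```

```text
(no output)
```

View pics/c12.png

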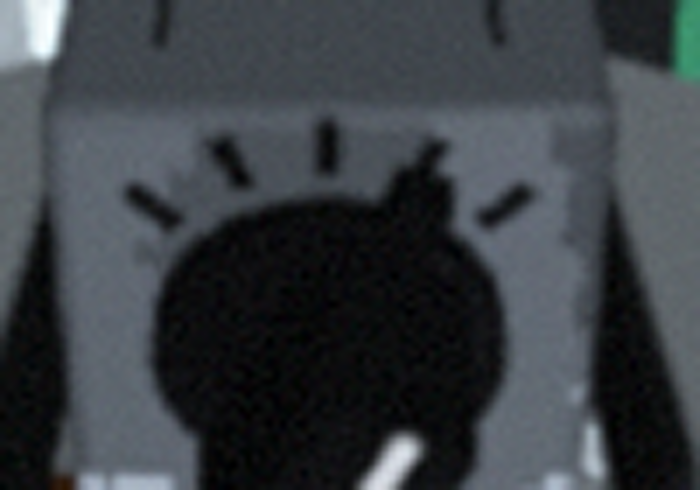

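The nose at (420,195) points straight at the fourth tick (430,155). Handing in.

```bash
python3 -c "
from h import *
print(bot.finish_job())"; python3 t.py
```

```text
the job is handed in; nothing more can be done
None
the job is handed in; nothing more can be done
```

The dial was turned to mark 4 with the tester still in its stand. I then lifted the tester out and handed the job in with it held on the ringed pad, at about 18 s of the 48 s allowed.

- **Dial:** it measured about 1.206 rad against 1.2 for mark 4. The last picture still showed its nose at the fourth tick.
- **Tilt:** the arm commands have no tilt, so I pivoted the tester in the jaws by pushing its shaft sideways against the stand's rim, at about 6 N. It also slid about 6 mm sideways in the grip, which I allowed for when placing the tip. It last measured 15.0° against the board's 14.9°.
- **Position:** the tip was within about 1 mm of the pad centre by calculation, and the wrist and scene pictures showed it on the pad inside the ring.
- **Press:** the tip was pushed in about 6.0 mm by geometry, and the net force was about 2.7–2.8 N, close to the 2.8 N expected at halfway. The force readings are noisy (about ±0.6 N each), so that figure is an average.

No check failed. The one disagreement was that the scene camera placed both pad and tip about 1–2 pixels off prediction, but by the same amount, so their relative position agreed. I did not do a separate final check that the other objects on the bench were unmoved.

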